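Dispense one polishing puck and push it to the blue place

TASK

Press the feeder's red plunger all the way down once and let it come back up, so that a single orange polishing puck comes out. Then, without picking it up, push that puck along the bench with the fingers until it lies wholly on the round blue place. Leave the other pucks in the feeder and everything else on the bench where it is.

Things in the scene. Friction and masses are not known exactly. Their poses are not given: they have to be found in the camera images.
- feeder: fixed green bench feeder; origin on the bench (z = 0) on the axis of its magazine, x axis horizontal out of the outlet, y sideways. Behind the magazine (24 to 121 mm along -x) is the green housing, 60 mm wide, 46 mm tall, with the red plunger on top
- magazine (a point): same point as the feeder's origin: foot of the magazine's axis. Aluminium magazine 49 x 49 mm, 50 mm tall, open at the top and without a floor: a stack of three orange pucks stands in it on the bench. Its front wall ends 24.5 mm in front of this point; the lowest puck leaves through a gate 17 mm high
- plunger_top (a point): centre of the top face of the red plunger cap (36 mm across, 12 mm thick), 70 mm behind the feeder's origin along its -x; 92 mm above the bench when up; moves down with the cap
- plunger (a joint): how far the plunger is pressed down, m: 0 up (start), 0.025 fully down at a hard stop. Sprung: about 5 N at first, 9 N at the bottom, some newtons more while moving; rises by itself when let go. A full press drives a steel tongue 85 mm forward and shoves the lowest puck out; as it rises the tongue draws back and the stack drops by one, so another press gives another puck
- outlet (a point): point 83 mm in front of the feeder's origin along its x, 7 mm above the bench: about where the centre of a dispensed puck comes to lie after a full press (it may slide some millimetres farther)
- puck0_center (a point): centre of the lowest orange puck in the stack at the start, the one that comes out: a flat disc 36 mm across, 14 mm thick, about 16 g; centre 7 mm above the bench when lying flat
- blue_place: round blue place 120 mm across painted flush on the bench (no raised edge), fixed; origin at its centre; lies on the left or right of the outlet
- grey_place: round grey place, like the blue one but on the other side; not the one wanted
- puck1_center (a point): centre of the second puck of the stack, same size; 21 mm above the bench at the start, stays in the magazine
- puck2_center (a point): centre of the top puck of the stack, same size; 35 mm above the bench at the start, stays in the magazine
- tumbler: loose bystander, leave alone: green glass tumbler, 68 mm across, 85 mm tall; origin at the centre of its underside
- jar: loose bystander, leave alone: closed amber jar with white cap, 60 mm across, 65 mm tall; origin at the centre of its underside
- water_bottle: loose bystander, leave alone: white plastic bottle with blue cap, 60 mm across, 160 mm tall; origin at the centre of its underside
- wrench: loose bystander, leave alone: steel wrench lying flat; origin at the centre of its underside
- brush: loose bystander, leave alone: brush lying flat; origin at the centre of its underside
- steel_ring: loose bystander, leave alone: steel ring lying flat, 64 mm across, 18 mm tall; origin at the centre of its underside
- rubber_block: loose bystander, leave alone: black rubber hand block, 90 x 50 x 30 mm; origin at the centre of its underside
- puck0: the same lowest puck as puck0_center; origin at the centre of its underside
Mind the look-alikes: they are no part of the job. Of the things that look like the feeder, the smallest one is meant.

How it is judged:
On the way, in this order (a step that is already met when the one before it is completed fails the run):
1. the plunger has been pressed all the way down (value of joint plunger above 0.021 m), for 0.02 s.
2. the plunger is up again and one puck lies outside the gate (value of joint plunger below 0.003 m and x of puck0_center in the frame of feeder above 0.04 m), for 0.1 s.
3. the fingers push the puck (contact force between the fingers and puck0 above 0.02 N), for 0.02 s.
At the end, for the whole second after the job is handed in: the dispensed puck lies flat and still with its whole disc on the blue place (centres within 43 mm), the plunger is up, and the other two pucks are in the magazine (horizontal distance between puck0_center and blue_place below 0.043 m and angle between puck0_center's own z axis and vertical below 0.1 rad and height (world z) of puck0_center below 0.012 m and linear speed of puck0 below 0.01 m/s and value of joint plunger below 0.003 m and horizontal distance between each of puck1_center, puck2_center and feeder below 0.008 m); the robot touches nothing.
It fails at once if the dispensed puck is lifted off the bench (centre above 20 mm) or tipped over (height (world z) of puck0_center above 0.02 m or angle between puck0_center's own z axis and vertical above 0.6 rad).
It fails at once if a second puck leaves the feeder (horizontal distance between any of puck1_center, puck2_center and feeder above 0.012 m).
It fails at once if a puck is lifted in the magazine (height (world z) of puck1_center above 0.031 m or height (world z) of puck2_center above 0.045 m).
It fails at once if a bystander is moved more than 20 mm (distance of any of tumbler, jar, water_bottle, wrench, brush, steel_ring, rubber_block from where it was at the start of the episode above 0.02 m).
It also fails if it takes over 61 s, if anything falls off the work surface, if the arm or the gripper's body presses on something with over 40 N, if the wrist force passes 120 N, or if a joint passes its speed limit or range.

ROBOT

A 6-joint arm with a two-finger parallel gripper is mounted at the origin on the work surface. World frame = base frame: x ahead of the robot, y to its left, z up, the work surface at z = 0. Lengths are in m, angles in rad, forces in N, time in s.
With the tool pointing down it reaches from about 0.325 to 0.775 m from the base axis. Payload 5.5 kg.
Tool frame: the origin (TCP) lies on the centre line of the jaws, within the pads' length; the fingertips stand 22 mm ahead of it and the grasp point (between the pads) lies 3 mm ahead of it; z points along the fingers, y is the line along which they close (so a half turn about z gives the same grasp; the last joint's range is limited). The gripper opens to 85 mm and grips with 20 to 120 N. Pads are 22 mm wide; open, the fingers measure 114 mm over their backs; the gripper's body (76 mm by 85 mm) begins 54 mm behind the grasp point. The pads swing forward as they close: fully open they stand 13 mm farther back than shut.
Start: joints at [1.279, 0.091, 1.231, -0, 1.82, -0.057], TCP at [0.14, 0.584, 0.253] pointing down, gripper open.
Joint ranges: [-2.87, 2.87], [-0.86, 2.18], [0.17, 2.46], [-1.51, 4.65], [0.06, 2.69], [-2.65, 2.65]. Speed limits (rad/s): [2.57, 2.57, 3.01, 3.14, 3.14, 3.14].

INTERFACE

Orientations are given as a rotation vector (axis times angle).
In Python, from bench import manip gives the robot as it stands.
- The arm moves only by the tool servo_tool, never from a script. Its arguments are lists of equal length, an entry for each row: "fingers": the opening, from 0 (shut) to 1 (fully open); "travel": the shift along the world's x, y, z in mm, a list of three; "delta_rot": the turn, a rotation vector about the world's x, y, z in rad, a list of three. In form: {"fingers": [fingers, ...], "travel": [[dx, dy, dz], ...], "delta_rot": [[rx, ry, rz], ...]}. A call has 1 to 20 rows; each row is the pose to reach, as a shift and turn from the pose commanded when the call began; what a row does not reach only later rows make up. A row lasts 1/12 s, in which the tool goes at most 41.7 mm and 7.16 degrees, less where a joint would pass 70% of its speed; a pose out of reach is approached as far as the arm can. A call with a gripper value outside its range is refused whole. The fingers move at their own pace and stop on an object; "force" is the grip in N (left out, the last holds). Time passes only in rows, so rows that repeat a pose let the fingers close. It gives the time, the measured TCP pose, the force, the opening and the grip force at its end, in the units of the state.
- manip.sense(): the state, without advancing time (a new reading comes with each control period).
- manip.grab_frame(name): name is "side" or "top"; returns (picture, depth): 420x560x3 uint8, red, green, blue; 420x560 float32, m along the optical axis (not along the pixel's ray), 0 where there is no reading.
- manip.get_calibration(name): a dict with "K" (3x3 intrinsics, pixels), "rvec" (rotation vector, rad) and "tvec" (3), from world to camera coordinates, as OpenCV has them. Camera axes: x right, y down, z forward; pixel columns grow to the right and rows downward; lengths in m; the calibration is good to about 2 mm. A picture is of the moment at which its call begins. get_calibration takes no time and is no camera call.
- manip.job_done(): hands the job in; it is judged then, once.
Trained networks look in the newest picture that a camera, given by its name, has taken for a name from the list of things; names that differ only in an ending like _2 or _b are one class to them, and where a whole thing is asked for, a point or a joint stands for the part that bears it (a point fixed in the world has none). Each returns a list of dicts, best first, with "confidence" (0 to 1); they miss things now and then, are a little off and sometimes report something else, mostly with a low value. They report only what shows in the picture. A call takes as long as a camera call. They do not tell look-alikes from the thing itself.
- manip.spot_in(query, camera): "rect" ([left, top, width, height] in pixels, round what is visible of it).
- manip.silhouettes(query, camera): "pixels" (420x560 bool, what is visible of it) and "rect" ([left, top, width, height] in pixels, round what is visible of it).
The state is a dict: "t": time; "joints": joint angles; "joint_vel": joint speeds; "effort": joint torques, N m; "position": TCP position; "tool_rot": TCP orientation; "wrist_force": force on the tool from outside, world axes, zero at the start; "ft_torque": the same for the moment, N m; "opening": finger opening in m; "grasp_force": force on a finger pad.
Only numpy, scipy, OpenCV 4.12 (cv2) and the standard library are available. Lean on these libraries where they do the work, as an engineer would, in place of code of your own. Each camera call takes 0.05 s, during which the arm holds its last target. There are 200 camera calls.

## Working session

There is one attempt and no reset: what is moved stays moved. The work goes in short steps, Python scripts to look and compute and a tool call to move; the robot and the scene stay as the last step left them, time stands still between calls to the robot, and variables do not carry over. Pictures are saved under pics/ and viewed, at most 10 in all, crops included, and the job is handed in when it is done.

Besides the shell and the picture viewer there is one more tool, called after ">>>" as name(argument=value, ...) on one line, values as JSON. servo_tool: Moves the arm, as the interface text tells. Its arguments: {"type":"object","properties":{"fingers":{"type":"array"},"travel":{"type":"array"},"delta_rot":{"type":"array"},"force":{"type":"number"}},"required":["fingers","travel","delta_rot"]}

```bash
mkdir -p pics
cat > h.py <<'E'
import numpy as np, cv2
from bench import manip
def cal(n):
    c=manip.get_calibration(n); R=cv2.Rodrigues(np.array(c["rvec"],float))[0]
    return np.array(c["K"],float),R,np.array(c["tvec"],float).ravel()
def cloud(n,d):
    K,R,t=cal(n); v,u=np.mgrid[:420,:560]
    P=np.stack([(u-K[0,2])/K[0,0]*d,(v-K[1,2])/K[1,1]*d,d],-1)
    W=(P-t)@R; W[d<=0]=np.nan; return W
def onplane(n,u,v,z):
    K,R,t=cal(n); r=R.T@np.array([(u-K[0,2])/K[0,0],(v-K[1,2])/K[1,1],1]); c=-R.T@t
    return c+r*(z-c[2])/r[2]
def save(n,img): cv2.imwrite("pics/"+n,img[...,::-1])
E
python3 - <<'E'
from h import *
for n in("top","side"):
    p,d=manip.grab_frame(n); save(n+"0.png",p); np.savez(n+"0.npz",p=p,d=d)
    W=cloud(n,d)
    for q in("feeder","plunger","blue_place","magazine"):
        for r in manip.silhouettes(q,n):
            m=r["pixels"]; print(n,q,round(r["confidence"],2),r["rect"],np.nanmedian(W[m],0).round(3),np.nanpercentile(W[m][:,2],97).round(3))
E
```

```text
top feeder 0.86 [112.9, 313.1, 77.0, 99.9] [0.167 0.294 0.067] 0.134
top feeder 0.77 [282.2, 200.8, 31.9, 59.9] [ 0.475 -0.041  0.048] 0.095
top feeder 0.57 [371.4, 319.3, 63.5, 99.2] [ 0.164 -0.284  0.067] 0.134
top plunger 0.98 [124.7, 373.0, 21.1, 25.5] [0.151 0.306 0.132] 0.136
top plunger 0.74 [399.5, 379.6, 23.6, 21.3] [ 0.146 -0.287  0.133] 0.137
top plunger 0.71 [288.5, 228.0, 14.7, 14.6] [ 0.475 -0.042  0.094] 0.097
top plunger 0.45 [431.5, 201.9, 42.5, 29.5] [ 0.529 -0.408  0.106] 0.163
top blue_place 0.73 [166.2, 153.6, 50.1, 46.9] [0.641 0.241 0.002] 0.006
top magazine 0.9 [370.7, 319.7, 63.0, 100.3] [ 0.165 -0.284  0.067] 0.134
top magazine 0.74 [281.1, 202.4, 35.6, 59.8] [ 0.476 -0.041  0.049] 0.095
top magazine 0.62 [113.5, 314.9, 75.6, 96.6] [0.167 0.294 0.067] 0.134
side feeder 0.81 [252.5, 210.9, 53.6, 41.1] [ 0.477 -0.062  0.043] 0.092
side feeder 0.75 [382.9, 255.6, 32.9, 64.5] [ 0.518 -0.435  0.07 ] 0.162
side feeder 0.65 [183.7, 306.7, 105.6, 80.4] [ 0.149 -0.313  0.064] 0.132
side feeder 0.59 [76.3, 183.4, 76.1, 49.5] [0.179 0.282 0.064] 0.132
side plunger 0.76 [204.5, 312.2, 30.8, 30.2] [ 0.139 -0.298  0.131] 0.134
side plunger 0.57 [88.0, 184.7, 16.8, 26.3] [0.145 0.299 0.126] 0.134
side plunger 0.48 [265.4, 211.3, 9.6, 13.2] [ 0.469 -0.049  0.091] 0.094
side blue_place 0.73 [239.9, 169.6, 34.5, 19.6] [0.638 0.238 0.   ] 0.004
side magazine 0.94 [253.7, 209.9, 51.0, 42.1] [ 0.476 -0.062  0.043] 0.092
side magazine 0.7 [73.4, 185.7, 79.0, 49.8] [0.179 0.283 0.064] 0.132
side magazine 0.67 [185.5, 308.4, 106.8, 77.6] [ 0.15  -0.313  0.064] 0.132
side magazine 0.3 [340.1, 170.3, 23.0, 31.5] [ 0.777 -0.038  0.059] 0.084
```

View pics/top0.png

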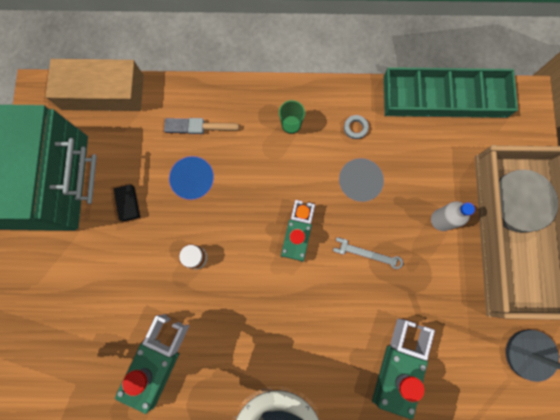

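View pics/side0.png

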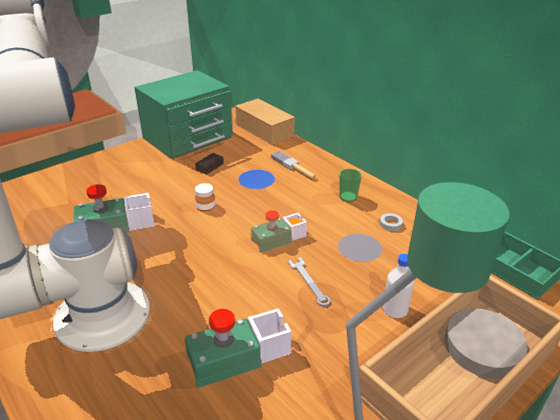

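Feeder look-alikes in the top view: large green feeders at (150,365) and (405,365), cap height 0.134 m, and a small one at (298,230), cap at 0.094 m, which matches the 92 mm given. The smallest one, at (298,230), is the one meant. Blue place is at (191,178), grey at (361,180). Next I'll check the choice in a crop and measure it.

Run:
```python
from h import *
z=np.load("top0.npz");p,d=z["p"],z["d"]
save("crop.png",cv2.resize(p[150:300,160:400],None,fx=3.3,fy=3.3,interpolation=cv2.INTER_CUBIC))
W=cloud("top",d); hsv=cv2.cvtColor(p,cv2.COLOR_RGB2HSV).astype(int); H,S,V=hsv[...,0],hsv[...,1],hsv[...,2]
box=np.zeros(d.shape,bool); box[195:265,275:320]=1
red=box&((H<4)|(H>174))&(S>180)&(W[...,2]>.085); 
green=box&(H>50)&(H<95)&(S>80)&(W[...,2]>.03)&(W[...,2]<.06)
rim=box&(S<70)&(V>130)&(W[...,2]>.042)&(W[...,2]<.058)
orange=box&(H>=5)&(H<20)&(S>180)&(W[...,2]>.03)&(W[...,2]<.055)
for n,m in(("red",red),("green",green),("rim",rim),("orange",orange)):
    q=W[m]; c,s,a=cv2.minAreaRect(q[:,:2].astype(np.float32)*1000); print(n,m.sum(),q.mean(0).round(4),"rect",np.round(c,1),np.round(s,1),round(a,1))
    v,u=np.where(m);
    h={"red":.092,"green":.046,"rim":.05,"orange":.042}[n]; print("   ray",onplane("top",u.mean(),v.mean(),h).round(4))
b=(H>100)&(H<130)&(S>150)&(abs(W[...,2])<.01); b[:150]=0;b[205:]=0;b[:,:160]=0;b[:,220:]=0
c,s,a=cv2.fitEllipse(max(cv2.findContours(b.astype(np.uint8),0,2)[0],key=len)); print("blue",onplane("top",*c,0).round(4),s)
for n in("jar","tumbler","wrench","brush","steel_ring","rubber_block","water_bottle","grey_place"):
    r=manip.silhouettes(n,"top")
    if r: q=W[r[0]["pixels"]]; print(n,r[0]["rect"],np.nanpercentile(q,3,0).round(3),np.nanpercentile(q,97,0).round(3))
```

```text
red 151 [ 0.4745 -0.0414  0.0936] rect [474.3 -40.9] [31.4 31.1] 0.4
   ray [ 0.4747 -0.0414  0.092 ]
green 502 [ 0.4664 -0.0398  0.0476] rect [471.8 -41.3] [55.3 92.5] 78.0
   ray [ 0.4664 -0.0398  0.046 ]
rim 207 [ 0.5251 -0.0521  0.0505] rect [502.2 -47.1] [ 51.5 135.7] 78.2
   ray [ 0.5249 -0.0521  0.05  ]
orange 137 [ 0.5444 -0.0563  0.0439] rect [545.8 -56.1] [30.8 31.4] 87.4
   ray [ 0.5447 -0.0564  0.042 ]
blue [0.6407 0.2402 0.    ] (39.374107360839844, 41.70565414428711)
jar [182.5, 245.5, 25.6, 22.7] [0.402 0.188 0.026] [0.451 0.238 0.07 ]
tumbler [280.5, 101.2, 24.6, 33.1] [ 0.762 -0.056  0.003] [0.824 0.004 0.088]
wrench [335.1, 238.4, 60.1, 30.8] [ 0.42  -0.293  0.005] [ 0.479 -0.151  0.013]
brush [164.6, 117.6, 72.5, 15.6] [0.763 0.127 0.008] [0.801 0.313 0.025]
steel_ring [342.7, 116.7, 27.9, 21.8] [ 0.757 -0.23   0.003] [ 0.814 -0.171  0.023]
rubber_block [114.9, 180.2, 24.2, 38.3] [0.522 0.37  0.013] [0.607 0.425 0.035]
water_bottle [279.3, 202.7, 36.3, 59.1] [ 0.427 -0.076  0.023] [ 0.561 -0.009  0.095]
grey_place [337.7, 159.6, 44.4, 43.0] [ 0.593 -0.264 -0.001] [ 0.693 -0.163  0.006]
```

View pics/crop.png

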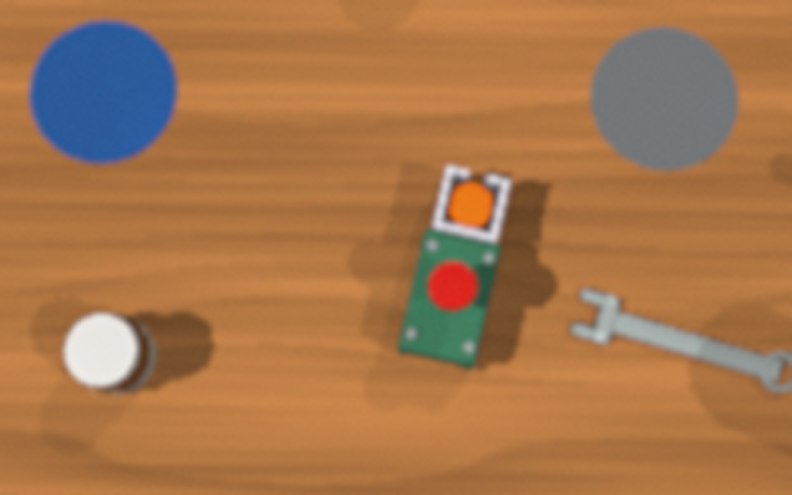

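Run:
```python
from h import *
s=manip.sense(); print(s["t"],s["position"],s["tool_rot"],s["opening"],s["wrist_force"]); print(cv2.Rodrigues(np.array(s["tool_rot"],float))[0].round(3))
```

```text
0.9 [0.13960961 0.58355425 0.2533124 ] [-3.68036978e-01 -3.11995885e+00 -1.40641640e-04] 0.08540627171465204 [-0.28767361 -0.21131384 -0.92381774]
[[-0.973  0.233  0.   ]
 [ 0.233  0.973  0.   ]
 [ 0.     0.    -1.   ]]
```

>>> servo_tool(fingers=[0,0,0,0,0,0,0,0,0,0,0,0,0,0,0,0,0,0,0,0], travel=[[335,-625,-70],[335,-625,-70],[335,-625,-70],[335,-625,-70],[335,-625,-70],[335,-625,-70],[335,-625,-70],[335,-625,-70],[335,-625,-70],[335,-625,-70],[335,-625,-70],[335,-625,-70],[335,-625,-70],[335,-625,-70],[335,-625,-70],[335,-625,-70],[335,-625,-70],[335,-625,-70],[335,-625,-70],[335,-625,-70]], delta_rot=[[0,0,-1.387],[0,0,-1.387],[0,0,-1.387],[0,0,-1.387],[0,0,-1.387],[0,0,-1.387],[0,0,-1.387],[0,0,-1.387],[0,0,-1.387],[0,0,-1.387],[0,0,-1.387],[0,0,-1.387],[0,0,-1.387],[0,0,-1.387],[0,0,-1.387],[0,0,-1.387],[0,0,-1.387],[0,0,-1.387],[0,0,-1.387],[0,0,-1.387]])

```text
t: 2.57
position: [0.4744, -0.0414, 0.1832]
tool_rot: [-2.278, -2.162, -0.0]
wrist_force: [0.1, 0.8, 0.6]
opening: -0.0001
grasp_force: 0.0
```

>>> servo_tool(fingers=[0,0,0,0,0,0,0,0,0,0,0,0], travel=[[0,0,-30],[0,0,-55],[0,0,-65],[0,0,-70],[0,0,-75],[0,0,-80],[0,0,-84],[0,0,-88],[0,0,-92],[0,0,-95],[0,0,-96],[0,0,-96]], delta_rot=[[0,0,0],[0,0,0],[0,0,0],[0,0,0],[0,0,0],[0,0,0],[0,0,0],[0,0,0],[0,0,0],[0,0,0],[0,0,0],[0,0,0]])

```text
t: 3.57
position: [0.4748, -0.0403, 0.0902]
tool_rot: [2.275, 2.165, 0.003]
wrist_force: [-5.3, 0.9, 7.5]
opening: -0.0001
grasp_force: 3.9
```

>>> servo_tool(fingers=[0,0,0,0], travel=[[0,0,-2],[0,0,-4],[0,0,-5],[0,0,-5]], delta_rot=[[0,0,0],[0,0,0],[0,0,0],[0,0,0]])

```text
t: 3.9
position: [0.4752, -0.0404, 0.0889]
tool_rot: [2.274, 2.164, 0.004]
wrist_force: [-14.6, 1.9, 24.2]
opening: 0.0005
grasp_force: 12.5
```

>>> servo_tool(fingers=[0,0,0,0,0,0,0,0,0,0,0,0,0,0], travel=[[0,0,5],[0,0,12],[0,0,20],[0,0,28],[0,0,45],[0,0,80],[0,0,100],[30,-40,100],[60,-80,100],[90,-100,100],[120,-120,100],[140,-140,100],[140,-140,100],[140,-140,100]], delta_rot=[[0,0,0],[0,0,0],[0,0,0],[0,0,0],[0,0,0],[0,0,0],[0,0,0],[0,0,0],[0,0,0],[0,0,0],[0,0,0],[0,0,0],[0,0,0],[0,0,0]])

```text
t: 5.07
position: [0.6151, -0.1826, 0.1802]
tool_rot: [-2.277, -2.16, 0.003]
wrist_force: [-0.4, 0.1, -0.1]
opening: -0.0
grasp_force: 0.0
```

Run:
```python
from h import *
p,d=manip.grab_frame("top"); W=cloud("top",d)
H,S,V=[a.astype(int) for a in cv2.split(cv2.cvtColor(p,cv2.COLOR_RGB2HSV))]
m=(H>=5)&(H<20)&(S>205)&(V>190)&(W[...,2]>.007)&(W[...,2]<.06); m[:150]=0;m[260:]=0;m[:,240:]&=True;m[:,:150]=0;m[:,400:]=0
n,l,st,c=cv2.connectedComponentsWithStats(m.astype(np.uint8))
for i in range(1,n):
    if st[i,4]>15: print(st[i],c[i].round(1),W[l==i].mean(0).round(4),onplane("top",*c[i],.014).round(4))
for r in manip.silhouettes("puck0","top"): q=W[r["pixels"]]; print("net",r["rect"],round(r["confidence"],2),np.nanmedian(q,0).round(4))
r=W[(H<4)&(S>180)&(W[...,2]>.06)&(W[...,2]<.11)]; r=r[(abs(r[:,0]-.475)<.03)&(abs(r[:,1]+.041)<.03)]; print("cap",r.mean(0) if len(r) else 0)
save("top1.png",p[100:320,130:430])
print(manip.sense()["position"])
```

```text
[303 179  13  12 122] [308.6 184.3] [ 0.6224 -0.0738  0.0158] [ 0.6228 -0.0739  0.014 ]
[300 207   8  11  68] [303.4 212.5] [ 0.5442 -0.06    0.0302] [ 0.5472 -0.0608  0.014 ]
net [299.6, 174.7, 16.0, 15.5] 0.52 [ 0.6224 -0.0722  0.0158]
cap [ 0.47453171 -0.04144731  0.09333622]
[ 0.61443436 -0.18111994  0.18239544]
```

View pics/top1.png

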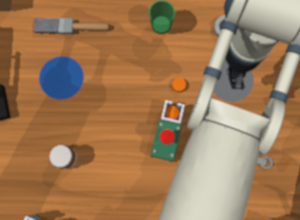

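The crop shows one puck out at (179,85), the plunger up again, and two pucks still in the magazine. I'll go down behind the puck with the fingers slightly open as a cradle.

>>> servo_tool(fingers=[0.28,0.28,0.28,0.28,0.28,0.28,0.28,0.28,0.28,0.28], travel=[[2,0,-30],[2,0,-60],[2,0,-90],[2,0,-115],[2,0,-135],[2,0,-148],[2,0,-155],[2,0,-157],[2,0,-157],[2,0,-157]], delta_rot=[[0,0,0],[0,0,0],[0,0,0],[0,0,0],[0,0,0],[0,0,0],[0,0,0],[0,0,0],[0,0,0],[0,0,0]])

```text
t: 6.0
position: [0.6175, -0.1816, 0.0274]
tool_rot: [2.275, 2.162, 0.002]
wrist_force: [0.4, -1.2, 0.2]
opening: 0.0236
grasp_force: 0.0
```

Run:
```python
from h import *
p,d=manip.grab_frame("side"); save("side1.png",cv2.resize(p[150:330,180:420],None,fx=3,fy=3,interpolation=cv2.INTER_CUBIC))
s=manip.sense(); print(s["position"],s["opening"],s["wrist_force"])
```

```text
[ 0.61757437 -0.18175076  0.02745579] 0.02405018681876574 [ 0.0857654  -1.08583128 -0.16497848]
```

View pics/side1.png

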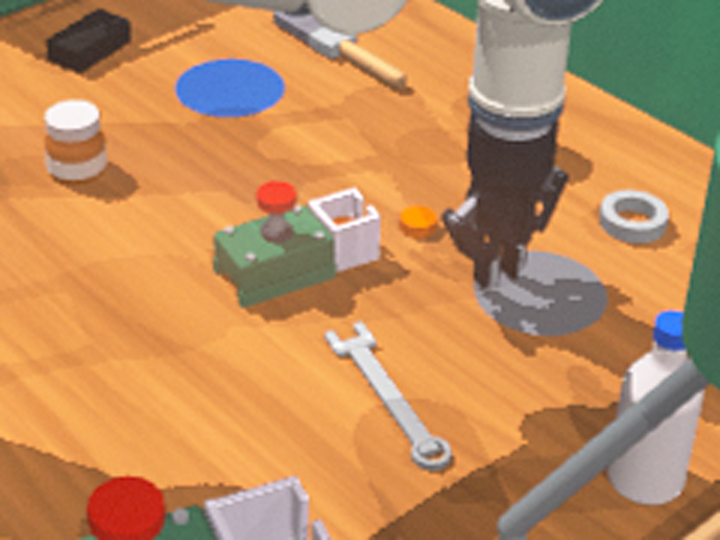

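The tips are just above the bench behind the puck, roughly at (500,285) in the crop, and the path to the blue place is clear. Pushing now.

>>> servo_tool(fingers=[0.28,0.28,0.28,0.28,0.28,0.28,0.28,0.28,0.28,0.28,0.28,0.28,0.28,0.28,0.28,0.28,0.28,0.28,0.28,0.28], travel=[[1,20,-3],[2,45,-3],[3,62,-3],[4,72,-3],[4,77,-3],[4,81,-3],[5,85,-3],[5,89,-3],[5,93,-3],[5,98,-3],[6,104,-3],[6,112,-3],[7,121,-3],[7,130,-3],[8,140,-3],[8,150,-3],[9,160,-3],[9,168,-3],[10,174,-3],[10,178,-3]], delta_rot=[[0,0,0],[0,0,0],[0,0,0],[0,0,0],[0,0,0],[0,0,0],[0,0,0],[0,0,0],[0,0,0],[0,0,0],[0,0,0],[0,0,0],[0,0,0],[0,0,0],[0,0,0],[0,0,0],[0,0,0],[0,0,0],[0,0,0],[0,0,0]])

```text
t: 7.72
position: [0.6267, -0.0024, 0.0222]
tool_rot: [-2.277, -2.165, -0.0]
wrist_force: [-0.1, 0.3, -0.2]
opening: 0.0236
grasp_force: 0.1
```

```bash
cat > look.py <<'E'
from h import *
import sys
for n in ("top","side"):
    p,d=manip.grab_frame(n); W=cloud(n,d)
    H,S,V=[a.astype(int) for a in cv2.split(cv2.cvtColor(p,cv2.COLOR_RGB2HSV))]
    m=(H>=5)&(H<20)&(S>205)&(V>170)&(W[...,2]>.006)&(W[...,2]<.06)&(abs(W[...,0]-.6)<.15)&(W[...,1]>-.25)&(W[...,1]<.35)
    k,l,st,c=cv2.connectedComponentsWithStats(m.astype(np.uint8))
    for i in range(1,k):
        if st[i,4]>12: print(n,st[i],W[l==i].mean(0).round(4))
    save(n+sys.argv[1]+".png",p)
print(manip.sense()["position"])
E
python3 look.py 2
```

```text
top [267 179   9   9  50] [0.623  0.027  0.0157]
[ 0.62662293 -0.00273016  0.02228313]
```

>>> servo_tool(fingers=[0.28,0.28,0.28,0.28,0.28,0.28,0.28,0.28,0.28,0.28,0.28,0.28,0.28,0.28,0.28,0.28,0.28,0.28,0.28,0.28], travel=[[0,4,1],[1,10,1],[1,18,1],[2,28,1],[2,38,1],[3,48,1],[3,58,1],[4,68,1],[4,78,1],[5,88,1],[5,98,1],[6,108,1],[6,118,1],[7,128,1],[8,138,1],[8,148,1],[9,157,1],[9,164,1],[10,169,1],[10,172,1]], delta_rot=[[0,0,0],[0,0,0],[0,0,0],[0,0,0],[0,0,0],[0,0,0],[0,0,0],[0,0,0],[0,0,0],[0,0,0],[0,0,0],[0,0,0],[0,0,0],[0,0,0],[0,0,0],[0,0,0],[0,0,0],[0,0,0],[0,0,0],[0,0,0]])

```text
t: 9.48
position: [0.6367, 0.1693, 0.0233]
tool_rot: [2.277, 2.165, 0.0]
wrist_force: [0.3, 0.4, 0.4]
opening: 0.0235
grasp_force: 0.1
```

```bash
python3 look.py 3
```

```text
[0.63661062 0.16895827 0.02324425]
```

>>> servo_tool(fingers=[0.28,0.28,0.28,0.28,0.28,0.28,0.28,0.28,0.28,0.28], travel=[[0,4,0],[1,10,0],[1,17,0],[2,25,0],[2,33,0],[2,39,0],[3,43,0],[3,46,0],[3,47,0],[3,47,0]], delta_rot=[[0,0,0],[0,0,0],[0,0,0],[0,0,0],[0,0,0],[0,0,0],[0,0,0],[0,0,0],[0,0,0],[0,0,0]])

```text
t: 10.42
position: [0.6395, 0.2158, 0.0232]
tool_rot: [-2.277, -2.164, 0.0]
wrist_force: [-0.6, 0.5, 0.6]
opening: 0.024
grasp_force: 0.0
```

>>> servo_tool(fingers=[0.28,0.28,0.28,0.28,0.28,0.28,0.28,0.28,0.28,0.28,0.28,0.28,0.28,0.28], travel=[[0,-6,0],[0,-20,0],[0,-45,5],[0,-70,30],[0,-90,60],[0,-110,90],[0,-140,120],[0,-170,150],[0,-200,160],[0,-240,160],[0,-280,160],[0,-310,160],[0,-310,160],[0,-310,160]], delta_rot=[[0,0,0],[0,0,0],[0,0,0],[0,0,0],[0,0,0],[0,0,0],[0,0,0],[0,0,0],[0,0,0],[0,0,0],[0,0,0],[0,0,0],[0,0,0],[0,0,0]])

```text
t: 11.58
position: [0.6388, -0.0977, 0.1831]
tool_rot: [-2.282, -2.159, 0.001]
wrist_force: [-0.2, 1.5, -0.0]
opening: 0.0241
grasp_force: 0.0
```

```bash
python3 look.py 4
```

```text
top [185 171  12  11 101] [0.6407 0.2384 0.0157]
side [252 173  10   8  53] [0.6376 0.2353 0.0133]
[ 0.63920013 -0.09491242  0.18322759]
```

View pics/top4.png

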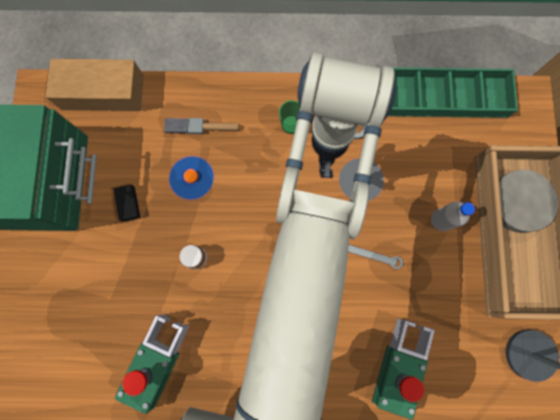

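The puck lies flat at (190,176), within about 2 mm of the blue place's centre. The bystanders that show are where they were and the arm is clear, so I'm handing in.

```bash
python3 -c "
from bench import manip
print(manip.job_done())"
```

```text
the job is handed in; nothing more can be done
None
```

I pressed the small feeder's plunger once and one puck came out; I pushed it to within about 2 mm of the blue place's centre and handed the job in after about 12 s (no verdict was shown).

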